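Refit a sprung feed roller in a paper feed unit

TASK

Take the black feed roller off its grey rest and fit it between the two end cups of the opened paper feed unit: put its brass sprung pin into the blue cup, push gently to compress the spring until the steel stub clears the black cup, bring it level, and let the spring push the stub fully home. Let go and leave the roller held by the spring between the cups; be gentle with the unit and leave the things around it alone.

Things in the scene. Friction and masses are not known exactly. Their poses are not given: they have to be found in the camera images.
- roller: Black feed roller, about 0.2 kg. Origin at the middle of its sleeve, on its axis; its x axis is the roller's axis, pointing to the plain steel stub; it may be turned about that axis in any way. Sleeve 26 mm diameter, 150 mm long, safe to grip. The brass sprung pin is at the -x end, by the blue band; its free tip is 106 mm from the origin.
- stub_tip (a point): Round tip of the rigid steel stub, 8 mm diameter, that stands out 13 mm from the sleeve; on the roller's axis, 88 mm from the roller's origin along +x.
- pin_root (a point): On the roller's axis, end of the sleeve where the brass pin comes out, 75 mm from the roller's origin along -x. The pin, 8 mm diameter with a round tip, stands out 31 mm when free and slides into the sleeve against a spring: 2 N to start, 0.4 N more per mm, hard stop after 18 mm (9 N).
- unit: Opened paper feed unit, fixed: black tray 300 x 130 mm (x, y), rim 24 mm high. Origin under its middle; x runs along the tray from the blue cup to the black cup, within 20 degrees of straight ahead of the robot. In it an aluminium carrier with an upright plate at each end (74 mm high, 36 mm wide) holds the two cups, which face each other.
- unit_mid (a point): Point on the axis of the cups, 70 mm above the bench, over the unit's origin; the axis is parallel to the unit's x. The carrier with both cups is clamped in a slot, up to 20 mm along x to either side of its nominal place; it does not move, but where it is clamped is not measured: it must be felt or seen.
- rest: Grey fixed rest, base 150 x 70 mm, origin at the middle of its underside; two V blocks 14 mm thick at x = -50 and +50 mm carry the roller along the rest's x with its axis 50 mm above the bench; V tops no higher than the roller's axis.
- screwdriver: Loose screwdriver lying on the bench beyond the work, to be left alone.
- screw_bin: Loose small blue open bin, 90 x 70 x 40 mm, origin under its middle, to be left alone.
- cover: Loose black cover plate, 160 x 90 x 12 mm, origin under its middle, to be left alone.
- blue_cup (a point): Nominal centre of the mouth of the blue cup, 85 mm along the unit's -x from unit_mid (the true cup is up to 20 mm off along x, together with the black one). Mouth faces the unit's +x; bore 16 mm, 10 mm deep, outside diameter 24 mm. The brass pin goes here.
- black_cup (a point): Nominal centre of the mouth of the black cup, 85 mm along the unit's +x from unit_mid (the true cup is shifted exactly as the blue one). Mouth faces the unit's -x; bore 14 mm, 9 mm deep, outside diameter 22 mm. The floors of the two cups are 189 mm apart, so the fitted roller's pin is pressed in by 5 mm. The steel stub goes here.
Mind the look-alikes: they are no part of the job. What is meant by the rest is not purple or red, and is the smaller of those in its own colour.

How it is judged:
By the outcome, as a careful person would: the job done as asked, in the order asked, and still so for the second after the job is handed in, with the robot touching nothing.
It also fails if it takes over 51 s, if anything falls off the work surface, if the arm or the gripper's body presses on something with over 40 N, if the wrist force passes 120 N, or if a joint passes its speed limit or range.

ROBOT

A 6-joint arm with a two-finger parallel gripper is mounted at the origin on the work surface. World frame = base frame: x ahead of the robot, y to its left, z up, the work surface at z = 0. Lengths are in m, angles in rad, forces in N, time in s.
With the tool pointing down it reaches from about 0.3 to 0.775 m from the base axis. Payload 14.6 kg.
Tool frame: the origin (TCP) lies midway between the tips of the shut fingers; the grasp point (between the pads) lies 19 mm behind it (ctrl.grip_depth is the distance from the TCP to the grasp point, in m); z points along the fingers, x is the direction in which the jaws open and shut, and the axes are right-handed (so a half turn about z gives the same grasp; the last joint's range is limited). The gripper opens to 94 mm and grips with 3 to 60 N. Pads are 16 mm wide; open, the fingers measure 119 mm over their backs; the gripper's body (75 mm by 177 mm) begins 78 mm behind the grasp point.
Start: joints at [1.048, 0.3, 1.521, -0, 1.321, -0.067], TCP at [0.242, 0.494, 0.205] pointing down, gripper open.
Joint ranges: [-3.03, 3.03], [-0.79, 2.21], [0.23, 2.52], [-1.04, 4.18], [0, 3.07], [-2.55, 2.55]. Speed limits (rad/s): [2.22, 2.22, 2.57, 3.14, 3.14, 3.14].

INTERFACE

Orientations are given as [roll, pitch, yaw] about the fixed x, y, z axes, in that order (R = Rz(yaw) Ry(pitch) Rx(roll)).
In Python, from station import ctrl gives the robot as it stands.
- The arm moves only by the tool play_rows, never from a script. Its argument "steps" is a list that holds one entry, the list of rows, each a list of 7 numbers: the shift along the tool's x, y, z in cm, then the turn, a rotation vector about the tool's x, y, z in rad, then the opening, from 0 (shut) to 1 (fully open). In form: [[[x, y, z, ax, ay, az, hand], ...]]. A call has 1 to 20 rows; each row is the pose to reach, as a shift and turn from the pose measured when the call began, along the tool's axes at that moment; what a row does not reach only later rows make up. A row lasts 1/12 s, in which the tool goes at most 41.7 mm and 7.16 degrees, less where a joint would pass 70% of its speed; a pose out of reach is approached as far as the arm can. A call with a gripper value outside its range is refused whole. The fingers move at their own pace and stop on an object; "force" is the grip in N (left out, the last holds). Time passes only in rows, so rows that repeat a pose let the fingers close. It gives the time, the measured TCP pose, the force and the opening at its end, in the units of the state.
- ctrl.get_obs(): the state, without advancing time (a new reading comes with each control period).
- ctrl.camera(name): name is "scene" or "top"; returns a dict with "frame" (400x640x3 uint8, blue, green, red), "fovy" (degrees; the focal length in pixels is half the picture's height over the tangent of half this angle, whatever the lens; pixels are square), "cx", "cy" (the principal point, pixels), "world_to_cam" (4x4, takes a point from world to camera coordinates). Camera axes: x right, y up, looking along -z (the intrinsics and any distortion apply to the point x, -y, -z); pixel columns grow to the right and rows downward; lengths in m; the calibration is good to about 2 mm. A picture is of the moment at which its call begins. There is no depth.
- ctrl.hand_in(): hands the job in, once; it reports no verdict.
The state is a dict: "time_s": time; "qpos": joint angles; "joint_vel": joint speeds; "tau": joint torques, N m; "ee_pos": TCP position; "eef_rot": TCP orientation; "force": force on the tool from outside, world axes, zero at the start; "moment": the same for the moment, N m; "grip_width": finger opening in m.
Only numpy, scipy, OpenCV 4.12 (cv2) and the standard library are available. Lean on these libraries where they do the work, as an engineer would, in place of code of your own. Each camera call takes 0.05 s, during which the arm holds its last target. There are 200 camera calls.

## Working session

There is one attempt and no reset: what is moved stays moved. The work goes in short steps, Python scripts to look and compute and a tool call to move; the robot and the scene stay as the last step left them, time stands still between calls to the robot, and variables do not carry over. Pictures are saved under pics/ and viewed, about 8 in all and at most 12, crops included, and the job is handed in when it is done.

Besides the shell and the picture viewer there is one more tool, called after ">>>" as name(argument=value, ...), one argument or row to a line, values as JSON. play_rows: Moves the arm, as the interface text tells. Its arguments: {"type":"object","properties":{"steps":{"type":"array"},"force":{"type":"number"}},"required":["steps"]}

```bash
ls; mkdir -p pics; python3 - <<'E'
from station import ctrl
import cv2
o=ctrl.get_obs()
for k,v in o.items(): print(k,v)
for n in("scene","top"):
    c=ctrl.camera(n); cv2.imwrite(f"pics/{n}0.png",c["frame"])
    print(n,{k:v for k,v in c.items() if k!="frame"})
E
```

```text
pics
time_s 0.0
qpos [ 1.04845336e+00  3.00469051e-01  1.52156975e+00 -4.18784335e-05
  1.32068669e+00 -6.65774147e-02]
joint_vel [ 1.41406888e-03 -3.67833866e-05  1.38217492e-03  2.40843377e-04
  2.32951053e-03 -1.32833735e-04]
tau [-9.36757569e-04 -5.31808090e+01 -3.52743566e+01  7.07876240e-02
  2.44035391e-02 -1.32166692e-04]
ee_pos [0.24195602 0.49363579 0.20489224]
eef_rot [-3.14155776e+00  1.13302838e-03  1.11504119e+00]
force [0.09473741 0.32616762 0.07859728]
moment [ 0.07402217  0.01528374 -0.04505565]
grip_width 0.09444188913799224
scene {'fovy': 50.90536530441045, 'cx': 322.06513954977856, 'cy': 199.55897958402414, 'world_to_cam': array([[ 0.65846898,  0.75259245,  0.00481742, -0.33589576],
       [-0.62815456,  0.54604583,  0.55430659,  0.27564201],
       [ 0.41453642, -0.36801978,  0.83229862, -1.30115006],
       [ 0.        ,  0.        ,  0.        ,  1.        ]])}
top {'fovy': 49.11140688573679, 'cx': 308.5996647104903, 'cy': 198.31587384169558, 'world_to_cam': array([[-0.02939988, -0.99956278,  0.00314665,  0.01432655],
       [ 0.99673397, -0.02907951,  0.07533772, -0.51923741],
       [-0.07521328,  0.00535129,  0.99715311, -1.23794148],
       [ 0.        ,  0.        ,  0.        ,  1.        ]])}
```

View pics/scene0.png

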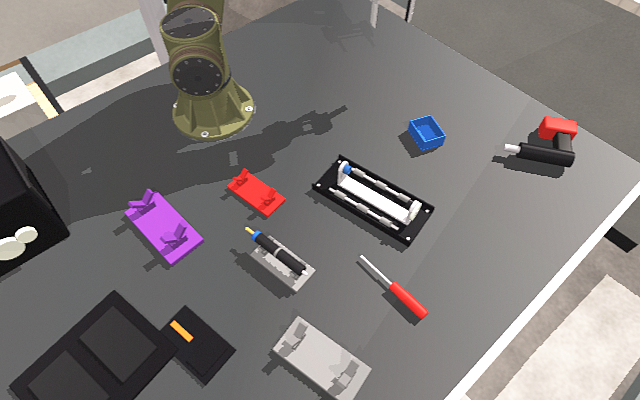

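View pics/top0.png

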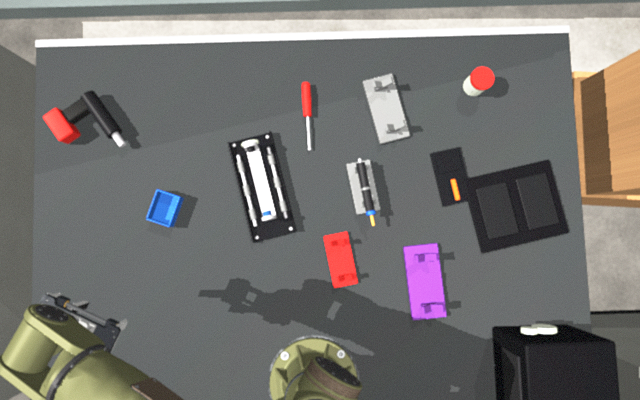

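The scene view shows the roller on the small grey rest near (280,255), with its brass pin at (250,230). The unit is at (375,200), with the blue cup at (346,170) and the black cup at (413,212). In the top view the roller runs from (373,222) at the pin to (362,160), and the unit is around (262,187). I'll zoom in on both.

```bash
python3 - <<'E'
import cv2,numpy as np
t=cv2.imread("pics/top0.png"); s=cv2.imread("pics/scene0.png")
a=cv2.resize(t[120:250,220:400],None,fx=4.4,fy=4.4,interpolation=cv2.INTER_CUBIC)
cv2.imwrite("pics/topz.png",a)
b=cv2.resize(s[145:300,235:445],None,fx=3.8,fy=3.8,interpolation=cv2.INTER_CUBIC)
cv2.imwrite("pics/scz.png",b)
E
```

```text
(no output)
```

View pics/topz.png

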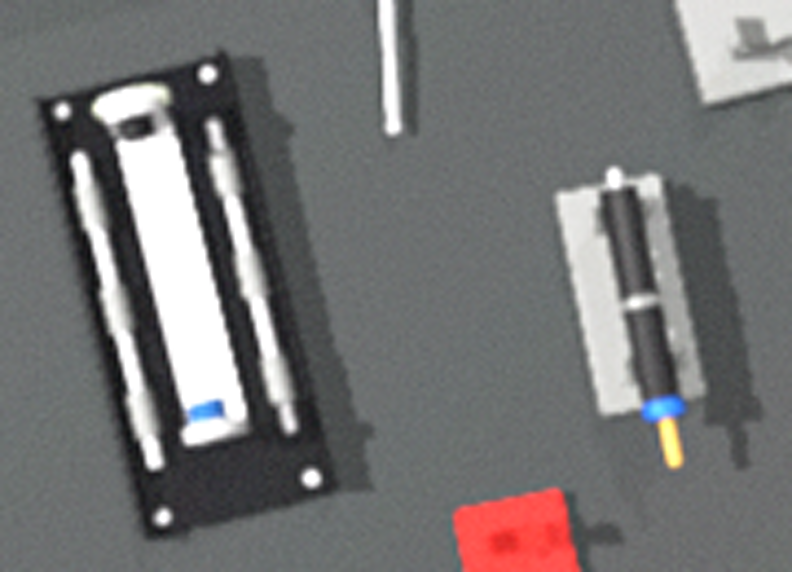

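View pics/scz.png

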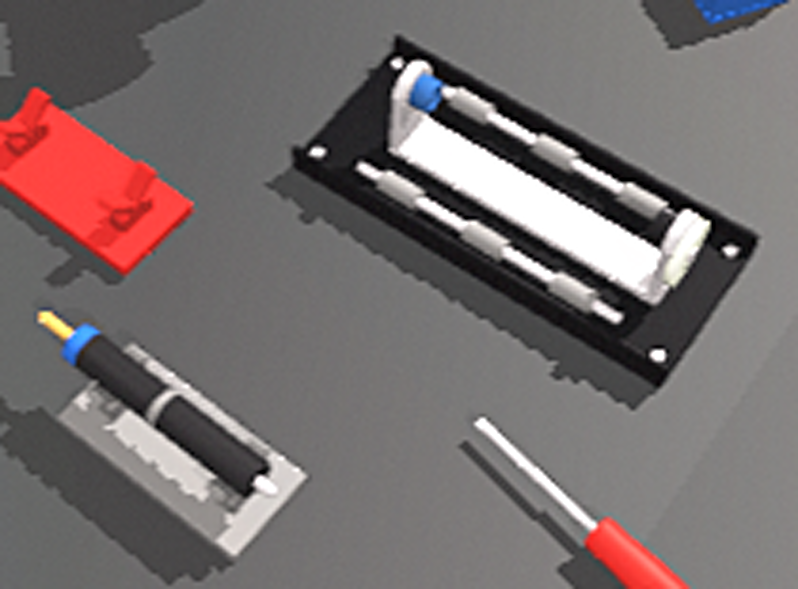

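```bash
cat > h.py <<'E'
import numpy as np,cv2
from station import ctrl
def cal(n):
    c=ctrl.camera(n); return c
def ray(c,uv):
    f=200/np.tan(np.radians(c["fovy"]/2)); M=c["world_to_cam"]
    d=np.array([(uv[0]-c["cx"])/f,-(uv[1]-c["cy"])/f,-1.])
    R=M[:3,:3]; return -R.T@M[:3,3], R.T@d
def onz(c,uv,z):
    o,d=ray(c,uv); return o+d*(z-o[2])/d[2]
def proj(c,p):
    f=200/np.tan(np.radians(c["fovy"]/2)); q=c["world_to_cam"]@np.r_[p,1]
    return np.array([c["cx"]-f*q[0]/q[2], c["cy"]+f*q[1]/q[2]])
E
python3 - <<'E'
from h import *
np.set_printoptions(precision=4,suppress=True)
t=cal("top"); s=cal("scene")
T=lambda a,b:(220+a/4.4-.4,120+b/4.4-.4)
S=lambda a,b:(235+a/3.8-.4,145+b/3.8-.4)
def show(n,tp,sp,z):
    a=onz(t,T(*tp),z); b=onz(s,S(*sp),z) if sp else None
    print(n,a,b); return a,b
st=show("stub",(614,168),(273,488),.05)
pt=show("pin",(675,467),(40,316),.05)
br=show("ring",(641,300),(164,406),.05)
for q in(0,1): print("len",np.linalg.norm(st[q]-pt[q]), np.degrees(np.arctan2(*(st[q]-pt[q])[[1,0]])))
cs=[show("c%d"%i,a,b,.024)for i,(a,b)in enumerate([((38,100),(757,237)),((222,52),(663,385)),((338,490),(295,150)),((150,538),(398,38))])]
for q in(0,1):
    P=np.array([c[q] for c in cs]); print(P.mean(0),[np.linalg.norm(P[i]-P[i-1]) for i in range(4)],
     [np.degrees(np.arctan2(*(P[a]-P[b])[[1,0]])) for a,b in((0,3),(1,2))])
show("blue",(207,411),(426,92),.07)
show("black",(136,125),(680,235),.07)
E
```

```text
stub [ 0.6277 -0.1468  0.05  ] [ 0.6214 -0.1445  0.05  ]
pin [ 0.4352 -0.1782  0.05  ] [ 0.4343 -0.1805  0.05  ]
ring [ 0.5422 -0.1608  0.05  ] [ 0.5361 -0.1601  0.05  ]
len 0.1950804754156052 9.261277794699026
len 0.19048549600001236 10.874275410174485
c0 [0.688  0.2264 0.024 ] [0.6872 0.2265 0.024 ]
c1 [0.7165 0.105  0.024 ] [0.7212 0.095  0.024 ]
c2 [0.427  0.0365 0.024 ] [0.4272 0.0377 0.024 ]
c3 [0.3996 0.1587 0.024 ] [0.3996 0.1607 0.024 ]
[0.5578 0.1317 0.024 ] [np.float64(0.2962175489289316), np.float64(0.12475173596572922), np.float64(0.29752623078185986), np.float64(0.1251507286904675)] [np.float64(13.223838564198827), np.float64(13.299285472394184)]
[0.5588 0.13   0.024 ] [np.float64(0.2949769133895458), np.float64(0.13579425591725072), np.float64(0.2996035964054834), np.float64(0.1260707480621359)] [np.float64(12.881415513687799), np.float64(11.032060052262405)]
blue [0.4785 0.1159 0.07  ] [0.4743 0.1157 0.07  ]
black [0.6605 0.1567 0.07  ] [0.6661 0.1597 0.07  ]
```

The two views agree to within a few mm. The roller's middle is at about (0.541, -0.161) with yaw about 9.7°. The unit is at about (0.558, 0.131) with yaw about 13.2°. I'll move above the roller.

>>> play_rows(
  steps=[
    [[-45.7, 55.7, 2, 0, 0, -0.625, 0.55], [-45.7, 55.7, 2, 0, 0, -0.625, 0.55], [-45.7, 55.7, 2, 0, 0, -0.625, 0.55], [-45.7, 55.7, 2, 0, 0, -0.625, 0.55], [-45.7, 55.7, 2, 0, 0, -0.625, 0.55], [-45.7, 55.7, 2, 0, 0, -0.625, 0.55], [-45.7, 55.7, 2, 0, 0, -0.625, 0.55], [-45.7, 55.7, 2, 0, 0, -0.625, 0.55], [-45.7, 55.7, 2, 0, 0, -0.625, 0.55], [-45.7, 55.7, 2, 0, 0, -0.625, 0.55], [-45.7, 55.7, 2, 0, 0, -0.625, 0.55], [-45.7, 55.7, 2, 0, 0, -0.625, 0.55], [-45.7, 55.7, 2, 0, 0, -0.625, 0.55], [-45.7, 55.7, 2, 0, 0, -0.625, 0.55], [-45.7, 55.7, 2, 0, 0, -0.625, 0.55], [-45.7, 55.7, 2, 0, 0, -0.625, 0.55], [-45.7, 55.7, 2, 0, 0, -0.625, 0.55], [-45.7, 55.7, 2, 0, 0, -0.625, 0.55], [-45.7, 55.7, 2, 0, 0, -0.625, 0.55], [-45.7, 55.7, 2, 0, 0, -0.625, 0.55]],
  ],
)

```text
time_s: 1.87
ee_pos: [0.5409, -0.1629, 0.1846]
eef_rot: [-3.14, -0.0, 1.738]
force: [0.6, 0.4, -0.4]
grip_width: 0.0515
```

```bash
python3 - <<'E'
from h import *
np.set_printoptions(precision=4,suppress=True)
im=[]
for n,(r,cc) in {"top":((120,250),(215,395)),"scene":((130,300),(235,445))}.items():
    c=cal(n); f=c["frame"]; cv2.imwrite(f"pics/{n}1.png",f)
    hsv=cv2.cvtColor(f,cv2.COLOR_BGR2HSV); b=((abs(hsv[...,0].astype(int)-108)<14)&(hsv[...,1]>120)&(hsv[...,2]>60)).astype(np.uint8)
    k,l,st,ce=cv2.connectedComponentsWithStats(b)
    for i in range(1,k):
        if st[i,4]>5: print(n,st[i],ce[i],[onz(c,ce[i],z)[:2] for z in(.05,.07,.082)])
    im.append(cv2.resize(f[r[0]:r[1],cc[0]:cc[1]],(390,290),interpolation=cv2.INTER_CUBIC))
cv2.imwrite("pics/both1.png",np.hstack(im))
E
```

```text
top [146 189  38  39 971] [164.2503 207.964 ] [array([0.5019, 0.4034]), array([0.5006, 0.3969]), array([0.4999, 0.393 ])]
top [263 211   8   4  21] [266.5238 212.8571] [array([0.4798, 0.118 ]), array([0.4789, 0.1162]), array([0.4784, 0.1151])]
scene [408 115  38  36 924] [426.1234 132.4372] [array([0.5159, 0.3853]), array([0.5254, 0.3681]), array([0.5311, 0.3577])]
scene [343 165   9  10  64] [346.8281 169.2031] [array([0.4648, 0.1265]), array([0.4755, 0.1151]), array([0.4819, 0.1082])]
scene [251 231   8  10  42] [254.4048 235.4524] [array([ 0.4661, -0.1761]), array([ 0.4767, -0.1806]), array([ 0.483 , -0.1833])]
```

View pics/both1.png

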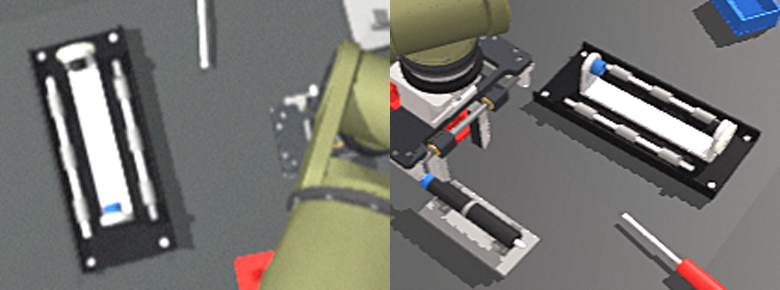

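The scene view shows the gripper straddling the roller from above, and nothing has been disturbed. I'll go down and grip.

>>> play_rows(
  steps=[
    [[0.2, 0, 4, 0, 0, 0, 0.55], [0.2, 0, 8, 0, 0, 0, 0.55], [0.2, 0, 11, 0, 0, 0, 0.55], [0.2, 0, 13, 0, 0, 0, 0.55], [0.2, 0, 14.3, 0, 0, 0, 0.55], [0.2, 0, 15.3, 0, 0, 0, 0.55], [0.2, 0, 15.3, 0, 0, 0, 0.55], [0.2, 0, 15.3, 0, 0, 0, 0.55]],
  ],
  force=10,
)

```text
time_s: 2.63
ee_pos: [0.5404, -0.1586, 0.0328]
eef_rot: [-3.141, 0.0, 1.741]
force: [0.1, -0.5, 0.3]
grip_width: 0.0517
```

>>> play_rows(
  steps=[
    [[0, 0, 0, 0, 0, 0, 0], [0, 0, 0, 0, 0, 0, 0], [0, 0, 0, 0, 0, 0, 0], [0, 0, 0, 0, 0, 0, 0], [0, 0, 0, 0, 0, 0, 0], [0, 0, 0, 0, 0, 0, 0]],
  ],
)

```text
time_s: 3.13
ee_pos: [0.5413, -0.161, 0.0343]
eef_rot: [3.14, 0.005, 1.741]
force: [-0.3, -14.6, 4.8]
grip_width: 0.0256
```

>>> play_rows(
  steps=[
    [[-0.1, 0, 0, 0, 0, 0, 0], [-0.1, 0, 0, 0, 0, 0, 0], [-0.1, 0, 0, 0, 0, 0, 0], [-0.1, 0, 0, 0, 0, 0, 0]],
  ],
  force=30,
)

```text
time_s: 3.47
ee_pos: [0.5414, -0.1618, 0.0342]
eef_rot: [3.14, 0.004, 1.741]
force: [-1.4, 0.3, -1.3]
grip_width: 0.0251
```

>>> play_rows(
  steps=[
    [[0, 0, -1, 0, 0, 0, 0], [0, 0, -2, 0, 0, 0, 0], [0, 0, -4, 0, 0, 0, 0], [0, 0, -7, 0, 0, 0, 0], [0, 0, -11, 0, 0, 0, 0], [0, 0, -14, 0, 0, 0, 0], [0, 0, -14, 0, 0, 0, 0], [0, 0, -14, 0, 0, 0, 0]],
  ],
)

```text
time_s: 4.13
ee_pos: [0.5416, -0.1613, 0.1764]
eef_rot: [3.137, 0.006, 1.741]
force: [0.2, 1.1, -2.6]
grip_width: 0.025
```

```bash
python3 - <<'E'
from h import *
o=ctrl.get_obs(); print(o["ee_pos"],o["eef_rot"],o["force"],o["moment"],o["grip_width"])
ims=[]
for n in("top","scene"):
    c=cal(n); f=c["frame"]; cv2.imwrite(f"pics/{n}2.png",f)
    p=o["ee_pos"]-[0,0,-.019]; u,v=proj(c,p).astype(int); print(n,u,v)
    ims.append(cv2.resize(f[v-50:v+50,u-65:u+65],(390,300),interpolation=cv2.INTER_CUBIC))
cv2.imwrite("pics/both2.png",np.hstack(ims))
E
```

```text
[ 0.54158498 -0.16132177  0.17642136] [3.13660088 0.00640745 1.74095547] [ 0.1943264   1.14808681 -2.6405698 ] [ 0.02306162 -0.03479013  0.0083082 ] 0.024968998216486744
top 373 182
scene 273 221
```

View pics/both2.png

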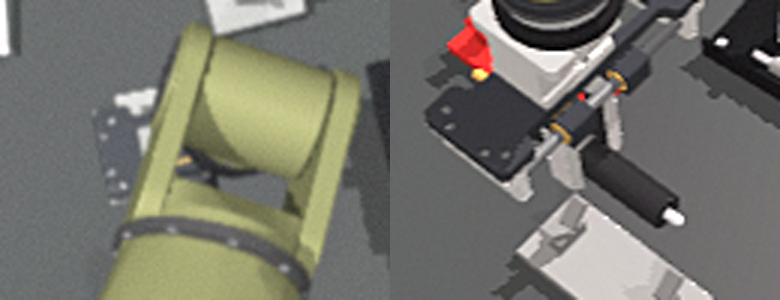

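The roller is held, with the stub tip at about (303,243) in the scene view.

```bash
python3 - <<'E'
from h import *
np.set_printoptions(precision=2,suppress=True)
c=cal("scene"); g=np.array([.5416,-.1613,.1954]); d=np.array([np.cos(.170),np.sin(.170),0]); z=np.array([0,0,1])
def tip(a,dz,al,L=.088): return g+al*d+dz*z+L*(d*np.cos(a)+z*np.sin(a))
for a in(-.05,0,.05):
  for dz in(-.003,0): print(a,dz,proj(c,tip(a,dz,0)),proj(c,tip(a,dz,.005)))
# yellow pin tip search + bright stub tip
f=c["frame"]; hsv=cv2.cvtColor(f,cv2.COLOR_BGR2HSV)
m=((hsv[...,0]>15)&(hsv[...,0]<32)&(hsv[...,1]>120)&(hsv[...,2]>120)).astype(np.uint8)
k,l,s,ce=cv2.connectedComponentsWithStats(m); print([(s[i],ce[i]) for i in range(1,k) if s[i,4]>3 and 180<ce[i][0]<330])
print("pin pred",proj(c,tip(0,-.003,0,-.106)))
E
```

```text
-0.05 -0.003 [306.11 247.49] [308.05 248.93]
-0.05 0 [306.07 246.8 ] [308.01 248.23]
0 -0.003 [306.09 246.5 ] [308.04 247.94]
0 0 [306.05 245.79] [308.   247.24]
0.05 -0.003 [305.99 245.43] [307.94 246.88]
0.05 0 [305.95 244.72] [307.91 246.17]
[(array([235, 194,   6,   4,  16], dtype=int32), array([237.25, 195.75])), (array([280, 195,   7,   6,  12], dtype=int32), array([283.5 , 197.17])), (array([262, 213,   6,   6,  13], dtype=int32), array([265.23, 215.31])), (array([188, 337,   5,   4,   8], dtype=int32), array([190. , 338.5]))]
pin pred [236.5  194.93]
```

>>> play_rows(
  steps=[
    [[3, 1.2, 0, 0, 0, 0, 0], [6, 2.4, 0, 0, 0, 0, 0], [9, 3.6, 0, 0, 0, 0, 0], [12, 4.8, 0, -0.03, 0, -0.01, 0], [15, 6, 0, -0.06, 0, -0.02, 0], [18, 7.3, 0, -0.09, 0, -0.03, 0], [21, 8.5, 0, -0.12, 0, -0.04, 0], [24, 9.7, 0, -0.15, 0, -0.05, 0], [27, 10.9, 0, -0.175, 0, -0.057, 0], [29, 11.7, 1, -0.175, 0, -0.057, 0], [29, 11.7, 2, -0.175, 0, -0.057, 0], [29, 11.7, 2.6, -0.175, 0, -0.057, 0], [29, 11.7, 2.6, -0.175, 0, -0.057, 0], [29, 11.7, 2.6, -0.175, 0, -0.057, 0], [29, 11.7, 2.6, -0.175, 0, -0.057, 0]],
  ],
)

```text
time_s: 5.53
ee_pos: [0.6068, 0.1437, 0.1462]
eef_rot: [2.967, 0.008, 1.796]
force: [0.5, -0.4, -2.5]
grip_width: 0.0254
```

```bash
python3 - <<'E'
from h import *
o=ctrl.get_obs(); print(o["ee_pos"],o["eef_rot"],o["force"],o["grip_width"],o["qpos"])
ims=[]
for n,(a,b,w,h) in {"top":(210,125,100,125),"scene":(325,130,130,125)}.items():
    f=cal(n)["frame"]; cv2.imwrite(f"pics/{n}3.png",f)
    ims.append(cv2.resize(f[b:b+h,a:a+w],None,fx=3.4,fy=3.4,interpolation=cv2.INTER_CUBIC))
cv2.imwrite("pics/both3.png",np.hstack(ims))
E
```

```text
[0.60681222 0.14366219 0.14621541] [2.96703165 0.00835695 1.79640377] [ 0.47587026 -0.43812845 -2.46413103] 0.025383172039301967 [ 1.73373141e-01  4.15773723e-01  1.51653343e+00  9.87738097e-04
  1.03452886e+00 -1.62419217e+00]
```

View pics/both3.png

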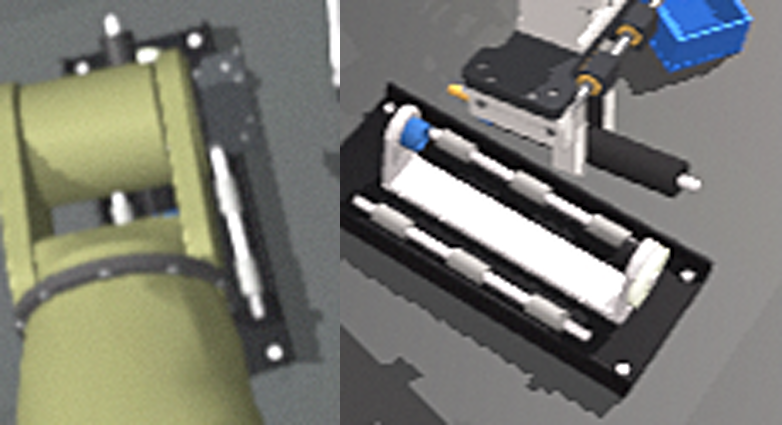

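The scene view shows the tilted roller over the unit. The stub tip is at about (431,184) and the pin tip at about (357,156.5). In the top view the stub tip is at (242,129). I'll compare these with the held-roller model.

```bash
python3 - <<'E'
from h import *
from scipy.spatial.transform import Rotation as Ro
from scipy.optimize import least_squares
np.set_printoptions(precision=4,suppress=True)
t=cal("top"); s=cal("scene"); o=ctrl.get_obs()
R=Ro.from_euler("xyz",o["eef_rot"]).as_matrix(); p=o["ee_pos"]
def pt(L,q): al,dz,a=q; return p+R@np.array([0,al+L*np.cos(a),-.019+dz-L*np.sin(a)])
ob=[(t,.088,(242.0,129)),(s,.088,(430.9,183.8)),(s,-.106,(356.8,156.5))]
def res(q): return np.concatenate([proj(c,pt(L,q))-uv for c,L,uv in ob])
for q in([-.004,.003,0],[0,.003,0]): print(q,res(q))
r=least_squares(res,[0,0,0]); print("fit al,dz,a",r.x,r.fun)
print("axis yaw",np.arctan2(R[1,1],R[0,1]),"tilt",np.arcsin(R[2,1]))
e=np.array([.9744,.225,0]);nl=np.array([-.225,.9744,0])
for sh in(0,.01,.015):
  for nm,s0 in(("blue",-.085),("black",.085)):
    b=np.array([.558,.133,.07])+(s0+sh)*e
    print(sh,nm,"mouth",proj(s,b),"top rim",proj(s,b+[0,0,.012]),"topcam",proj(t,b+[0,0,.012]))
E
```

```text
[-0.004, 0.003, 0] [ 0.663   1.7027 -1.2948  1.1907 -0.5901 -0.9889]
[0, 0.003, 0] [ 0.2451  0.1615  0.3673  1.8583  0.793  -0.4334]
fit al,dz,a [-0.0011  0.0007  0.0378] [ 0.1134  0.4571  0.0696 -0.0254  0.5025 -0.0689]
axis yaw 0.22769787910777983 tilt 0.17517735592359332
0 blue mouth [346.4129 169.375 ] top rim [346.661  166.5021] topcam [267.0016 214.0228]
0 black mouth [403.7655 201.6029] top rim [404.5867 198.8913] topcam [251.7486 154.2184]
0.01 blue mouth [349.6268 171.1809] top rim [349.9055 168.3162] topcam [266.0957 210.4709]
0.01 black mouth [407.3285 203.6051] top rim [408.1872 200.9045] topcam [250.861  150.7384]
0.015 blue mouth [351.2408 172.0879] top rim [351.535  169.2274] topcam [265.6432 208.6965]
0.015 black mouth [409.1184 204.6108] top rim [409.996  201.9159] topcam [250.4177 149.    ]
```

>>> play_rows(
  steps=[
    [[0, -0.4, 2.3, 0, 0, 0, 0], [0, -0.8, 4.5, 0, 0, 0, 0], [0, -1.0, 5.8, 0, 0, 0, 0], [0, -1.2, 6.6, 0, 0, 0, 0], [0, -1.23, 6.95, 0, 0, 0, 0], [0, -1.23, 6.95, 0, 0, 0, 0], [0, -1.23, 6.95, 0, 0, 0, 0], [0, -1.23, 6.95, 0, 0, 0, 0]],
  ],
)

```text
time_s: 6.4
ee_pos: [0.6075, 0.1437, 0.077]
eef_rot: [2.965, 0.008, 1.797]
force: [0.8, 0.9, -2.6]
grip_width: 0.0252
```

```bash
python3 - <<'E'
from h import *
o=ctrl.get_obs(); print(o["ee_pos"],o["eef_rot"],o["force"],o["grip_width"])
f=cal("scene")["frame"]; cv2.imwrite("pics/scene4.png",f)
a=cv2.resize(f[150:225,325:435],None,fx=7,fy=7,interpolation=cv2.INTER_CUBIC)
cv2.imwrite("pics/s4.png",a)
E
```

```text
[0.60748938 0.14369955 0.07696216] [2.96483745 0.00841161 1.79698168] [ 0.78338584  0.90633131 -2.57279903] 0.025158638043285074
```

View pics/s4.png

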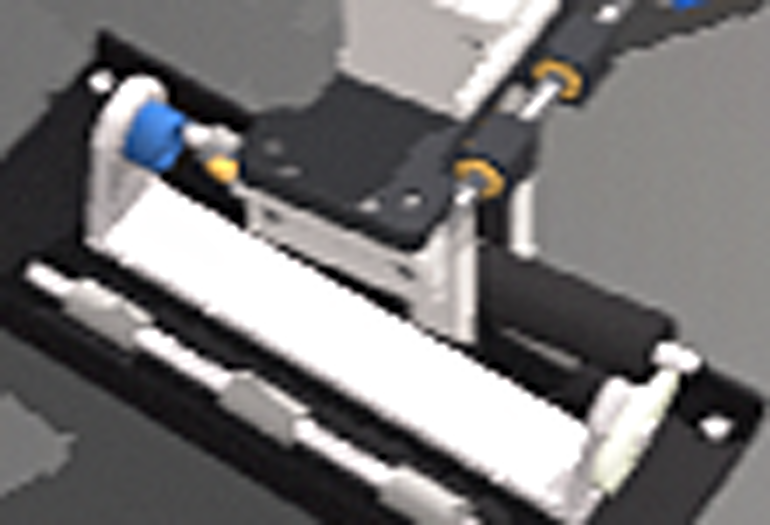

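The pin tip is at about (354.3,172.6), roughly 17 mm in front of the blue mouth at about (349,170). It is in line sideways and about 3 mm high, as predicted. I'll advance into the cup while easing down.

>>> play_rows(
  steps=[
    [[0, -0.5, 0, 0, 0, 0, 0], [0, -1.0, 0, 0, 0, 0, 0], [0, -1.5, 0, 0, 0, 0, 0], [0, -1.9, -0.05, 0, 0, 0, 0], [0, -2.1, -0.1, 0, 0, 0, 0], [0, -2.2, -0.1, 0, 0, 0, 0], [0, -2.2, -0.1, 0, 0, 0, 0], [0, -2.2, -0.1, 0, 0, 0, 0]],
  ],
)

```text
time_s: 7.12
ee_pos: [0.5863, 0.1388, 0.0741]
eef_rot: [2.965, 0.008, 1.797]
force: [0.1, -0.5, -1.6]
grip_width: 0.0257
```

>>> play_rows(
  steps=[
    [[0, -0.2, -0.03, 0, 0, 0, 0], [0, -0.3, -0.05, 0, 0, 0, 0], [0, -0.3, -0.05, 0, 0, 0, 0], [0, -0.3, -0.05, 0, 0, 0, 0]],
  ],
)

```text
time_s: 7.45
ee_pos: [0.5833, 0.1381, 0.0741]
eef_rot: [2.965, 0.008, 1.797]
force: [-0.0, -0.5, -2.1]
grip_width: 0.0253
```

>>> play_rows(
  steps=[
    [[0, -0.2, -0.03, 0, 0, 0, 0], [0, -0.3, -0.05, 0, 0, 0, 0], [0, -0.3, -0.05, 0, 0, 0, 0], [0, -0.3, -0.05, 0, 0, 0, 0]],
  ],
)

```text
time_s: 7.78
ee_pos: [0.5806, 0.1375, 0.0743]
eef_rot: [2.964, 0.008, 1.797]
force: [2.2, 0.6, -2.1]
grip_width: 0.0251
```

>>> play_rows(
  steps=[
    [[0, -0.2, -0.03, 0, 0, 0, 0], [0, -0.3, -0.05, 0, 0, 0, 0], [0, -0.3, -0.05, 0, 0, 0, 0], [0, -0.3, -0.05, 0, 0, 0, 0]],
  ],
)

```text
time_s: 8.12
ee_pos: [0.5777, 0.1368, 0.0744]
eef_rot: [2.963, 0.008, 1.797]
force: [3.3, 1.3, -0.9]
grip_width: 0.0256
```

Contact at about 27 mm of travel, where the cup floor was predicted. The force is about 3.5 N, which matches about 3.7 mm of compression. I'll compress on to about 16 mm along the roller's axis.

>>> play_rows(
  steps=[
    [[0, -0.2, 0, 0, 0, 0, 0], [0, -0.4, 0, 0, 0, 0, 0], [0, -0.6, 0.03, 0, 0, 0, 0], [0, -0.8, 0.06, 0, 0, 0, 0], [0, -0.8, 0.06, 0, 0, 0, 0], [0, -0.8, 0.06, 0, 0, 0, 0]],
  ],
  force=40,
)

```text
time_s: 8.62
ee_pos: [0.5704, 0.1351, 0.0727]
eef_rot: [2.962, 0.009, 1.797]
force: [6.7, 1.9, -1.4]
grip_width: 0.0255
```

>>> play_rows(
  steps=[
    [[0, -0.2, 0.02, 0, 0, 0, 0], [0, -0.4, 0.04, 0, 0, 0, 0], [0, -0.4, 0.04, 0, 0, 0, 0], [0, -0.4, 0.04, 0, 0, 0, 0]],
  ],
)

```text
time_s: 8.95
ee_pos: [0.5672, 0.1343, 0.0721]
eef_rot: [2.96, 0.009, 1.797]
force: [7.3, 2.2, -2.1]
grip_width: 0.0252
```

>>> play_rows(
  steps=[
    [[0, -0.1, 0, 0, 0, 0, 0], [0, -0.18, 0.1, 0.01, 0, 0, 0], [0, -0.24, 0.3, 0.03, 0, 0, 0], [0, -0.3, 0.5, 0.055, 0, 0, 0], [0, -0.35, 0.7, 0.075, 0, 0, 0], [0, -0.42, 1.0, 0.11, 0, 0, 0], [0, -0.42, 1.0, 0.11, 0, 0, 0], [0, -0.42, 1.0, 0.11, 0, 0, 0]],
  ],
)

```text
time_s: 9.62
ee_pos: [0.5657, 0.1339, 0.0617]
eef_rot: [3.068, 0.009, 1.797]
force: [7.2, 2.0, -2.6]
grip_width: 0.0248
```

```bash
python3 - <<'E'
from h import *
o=ctrl.get_obs(); print(o["ee_pos"],o["eef_rot"],o["force"],o["moment"],o["grip_width"])
f=cal("scene")["frame"]; cv2.imwrite("pics/scene5.png",f)
t=cal("top")["frame"]; cv2.imwrite("pics/top5.png",t)
a=cv2.resize(f[150:225,325:435],(660,450),interpolation=cv2.INTER_CUBIC)
b=cv2.resize(t[120:195,230:253],(138,450),interpolation=cv2.INTER_CUBIC)
cv2.imwrite("pics/s5.png",np.hstack([a,b]))
E
```

```text
[0.56571598 0.13385753 0.06168891] [3.06841508 0.00858022 1.79678162] [ 7.17964686  1.979423   -2.58851766] [ 0.40959221 -1.41630686 -0.01989908] 0.02482628939642724
```

View pics/s5.png

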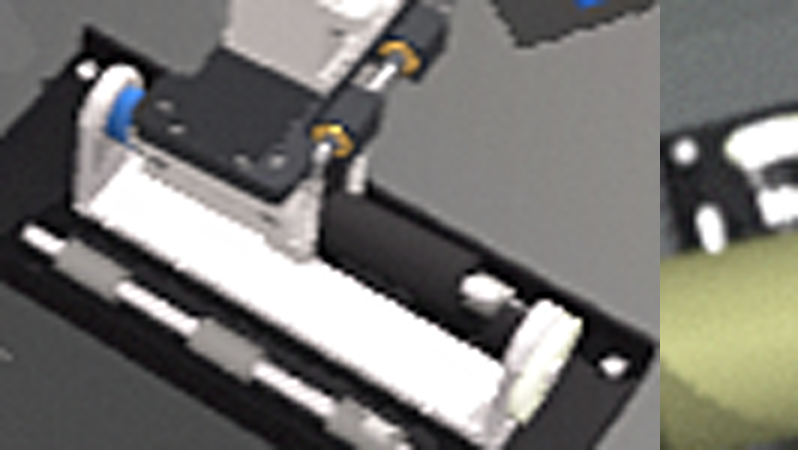

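The stub is just short of the black cup, with its tip at about (410,199.5) in the scene view, and in line with the cup from above. The model gives about 15.8 mm of compression. I'll push 1 mm more and bring it level.

>>> play_rows(
  steps=[
    [[0, -0.1, 0, 0, 0, 0, 0], [0, -0.13, 0.1, 0.01, 0, 0, 0], [0, -0.16, 0.2, 0.025, 0, 0, 0], [0, -0.18, 0.3, 0.035, 0, 0, 0], [0, -0.2, 0.4, 0.048, 0, 0, 0], [0, -0.2, 0.4, 0.048, 0, 0, 0], [0, -0.2, 0.4, 0.048, 0, 0, 0]],
  ],
)

```text
time_s: 10.3
ee_pos: [0.5647, 0.1336, 0.058]
eef_rot: [3.114, 0.009, 1.797]
force: [7.3, 1.9, -2.6]
grip_width: 0.0249
```

>>> play_rows(
  steps=[
    [[0, -0.01, 0.1, 0.01, 0, 0, 0], [0, -0.03, 0.2, 0.02, 0, 0, 0], [0, -0.04, 0.3, 0.032, 0, 0, 0], [0, -0.04, 0.3, 0.032, 0, 0, 0], [0, -0.04, 0.3, 0.032, 0, 0, 0], [0, -0.04, 0.3, 0.032, 0, 0, 0]],
  ],
)

```text
time_s: 10.8
ee_pos: [0.565, 0.1336, 0.0551]
eef_rot: [-3.139, 0.009, 1.797]
force: [8.5, 1.9, -2.7]
grip_width: 0.0247
```

```bash
python3 - <<'E'
from h import *
o=ctrl.get_obs(); print(o["ee_pos"],o["eef_rot"],o["force"],o["moment"],o["grip_width"])
c=cal("scene"); f=c["frame"]; cv2.imwrite("pics/scene6.png",f)
t=cal("top")["frame"]; cv2.imwrite("pics/top6.png",t)
a=cv2.resize(f[175:225,380:435],(495,450),interpolation=cv2.INTER_CUBIC)
b=cv2.resize(t[130:175,230:260],(300,450),interpolation=cv2.INTER_CUBIC)
cv2.imwrite("pics/s6.png",np.hstack([a,b]))
E
```

```text
[0.56501061 0.13359138 0.0551317 ] [-3.13908952  0.00862476  1.79664564] [ 8.52425025  1.89868871 -2.66195602] [ 0.51188431 -1.44646364 -0.01044444] 0.024680441644633313
```

View pics/s6.png

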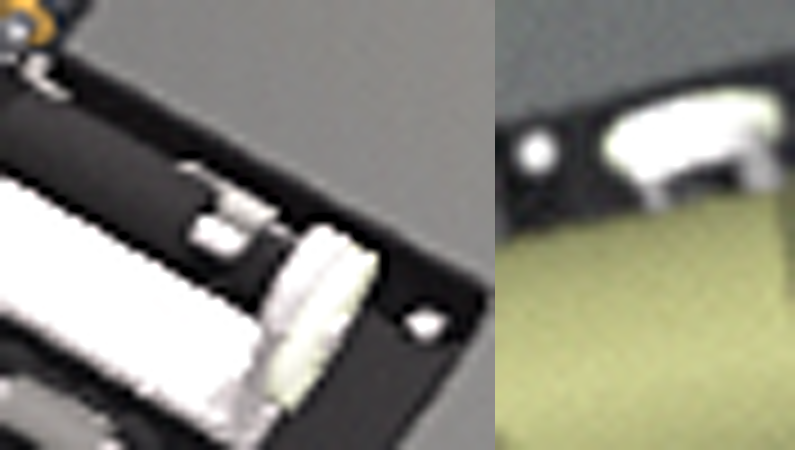

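The stub tip is at about (407.5,202) in the scene view, in front of the black cup mouth, which is predicted at (407,203). There is no vertical contact force. I'll let the spring carry it out in small steps and watch the force.

>>> play_rows(
  steps=[
    [[0, 0.1, 0, 0, 0, 0, 0], [0, 0.2, 0, 0, 0, 0, 0], [0, 0.3, 0, 0, 0, 0, 0], [0, 0.4, 0, 0, 0, 0, 0], [0, 0.4, 0, 0, 0, 0, 0]],
  ],
)

```text
time_s: 11.32
ee_pos: [0.5693, 0.1346, 0.0553]
eef_rot: [-3.14, 0.009, 1.797]
force: [5.3, 2.0, -3.6]
grip_width: 0.0249
```

>>> play_rows(
  steps=[
    [[0, 0.1, 0, 0, 0, 0, 0], [0, 0.2, 0, 0, 0, 0, 0], [0, 0.2, 0, 0, 0, 0, 0], [0, 0.2, 0, 0, 0, 0, 0]],
  ],
)

```text
time_s: 11.65
ee_pos: [0.5714, 0.1351, 0.0553]
eef_rot: [-3.141, 0.009, 1.797]
force: [4.6, 1.2, -2.9]
grip_width: 0.0254
```

>>> play_rows(
  steps=[
    [[0, 0.1, 0, 0, 0, 0, 0], [0, 0.2, 0, 0, 0, 0, 0], [0, 0.25, 0, 0, 0, 0, 0], [0, 0.25, 0, 0, 0, 0, 0], [0, 0.25, 0, 0, 0, 0, 0]],
  ],
)

```text
time_s: 12.07
ee_pos: [0.5738, 0.1356, 0.0552]
eef_rot: [-3.141, 0.009, 1.797]
force: [3.9, 1.2, -3.0]
grip_width: 0.0251
```

>>> play_rows(
  steps=[
    [[0, 0.05, 0, 0, 0, 0, 0], [0, 0.1, 0, 0, 0, 0, 0], [0, 0.15, 0, 0, 0, 0, 0], [0, 0.15, 0, 0, 0, 0, 0], [0, 0.15, 0, 0, 0, 0, 0]],
  ],
)

```text
time_s: 12.48
ee_pos: [0.5751, 0.136, 0.0551]
eef_rot: [-3.141, 0.009, 1.797]
force: [2.8, 0.9, -1.2]
grip_width: 0.0251
```

>>> play_rows(
  steps=[
    [[0, 0.05, 0, 0, 0, 0, 0], [0, 0.1, 0, 0, 0, 0, 0], [0, 0.1, 0, 0, 0, 0, 0], [0, 0.1, 0, 0, 0, 0, 0]],
  ],
)

```text
time_s: 12.82
ee_pos: [0.5756, 0.1361, 0.055]
eef_rot: [-3.139, 0.009, 1.797]
force: [-4.3, -1.3, 0.7]
grip_width: 0.025
```

```bash
python3 - <<'E'
from h import *
o=ctrl.get_obs(); print(o["ee_pos"],o["eef_rot"],o["force"],o["moment"],o["grip_width"])
f=cal("scene")["frame"]; cv2.imwrite("pics/scene7.png",f)
t=cal("top")["frame"]; cv2.imwrite("pics/top7.png",t)
a=cv2.resize(f[155:225,330:435],(750,500),interpolation=cv2.INTER_CUBIC)
cv2.imwrite("pics/s7.png",a)
E
```

```text
[0.57558068 0.13608085 0.05499705] [-3.13911087  0.00856811  1.79665791] [-4.33764926 -1.27999154  0.71097549] [-0.17868789  0.70594673 -0.07222225] 0.025040625906702103
```

View pics/s7.png

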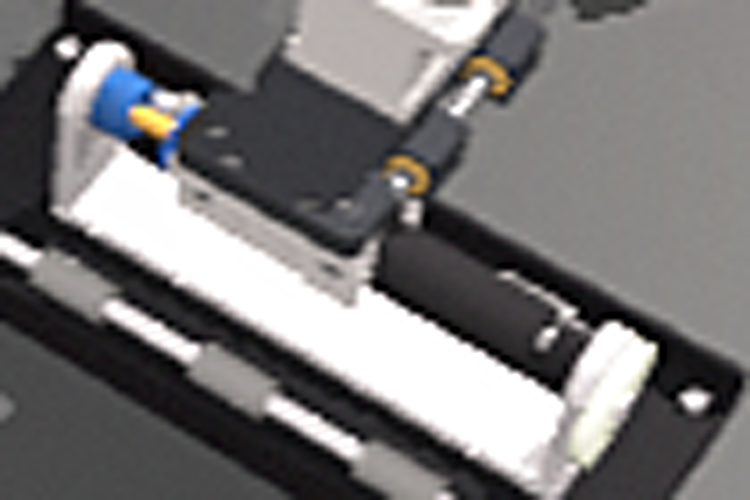

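The stub has reached a hard floor after about 10.9 mm of travel. About 4 mm of it still shows at (545,340) in the crop, so 9 mm is in the cup. The pin sits in the blue cup. I'll relieve the arm force, then open just enough and rise.

>>> play_rows(
  steps=[
    [[0, -0.05, 0, 0, 0, 0, 0], [0, -0.05, 0, 0, 0, 0, 0], [0, -0.05, 0, 0, 0, 0, 0], [0, -0.05, 0, 0, 0, 0, 0.3], [0, -0.05, 0, 0, 0, 0, 0.35], [0, -0.05, 0, 0, 0, 0, 0.4], [0, -0.05, 0, 0, 0, 0, 0.45], [0, -0.05, 0, 0, 0, 0, 0.45], [0, -0.05, 0, 0, 0, 0, 0.45], [0, -0.05, 0, 0, 0, 0, 0.45]],
  ],
)

```text
time_s: 13.75
ee_pos: [0.5752, 0.136, 0.055]
eef_rot: [-3.139, 0.009, 1.797]
force: [0.4, -0.2, 0.7]
grip_width: 0.0424
```

>>> play_rows(
  steps=[
    [[0, 0, -0.5, 0, 0, 0, 0.45], [0, 0, -1, 0, 0, 0, 0.45], [0, 0, -2, 0, 0, 0, 0.45], [0, 0, -3.5, 0, 0, 0, 0.45], [0, 0, -5.5, 0, 0, 0, 0.45], [0, 0, -9, 0, 0, 0, 0.45], [0, 0, -12, 0, 0, 0, 0.45], [0, 0, -15, 0, 0, 0, 0.45], [-4, 0, -15, 0, 0, 0, 0.45], [-8, 0, -15, 0, 0, 0, 0.45], [-12, 0, -15, 0, 0, 0, 0.45], [-16, 0, -15, 0, 0, 0, 0.45], [-20, 0, -15, 0, 0, 0, 0.45], [-24, 0, -15, 0, 0, 0, 0.45], [-28, 0, -15, 0, 0, 0, 0.45], [-28, 0, -15, 0, 0, 0, 0.45]],
  ],
)

```text
time_s: 15.08
ee_pos: [0.6381, -0.142, 0.208]
eef_rot: [-3.14, 0.01, 1.791]
force: [-0.1, -0.1, -0.2]
grip_width: 0.0425
```

```bash
python3 - <<'E'
from h import *
o=ctrl.get_obs(); print(o["ee_pos"],o["force"],o["grip_width"],o["time_s"])
f=cal("scene")["frame"]; cv2.imwrite("pics/scene8.png",f)
t=cal("top")["frame"]; cv2.imwrite("pics/top8.png",t)
a=cv2.resize(f[145:230,320:440],(480,340),interpolation=cv2.INTER_CUBIC)
b=cv2.resize(t[125:245,225:305],(227,340),interpolation=cv2.INTER_CUBIC)
cv2.imwrite("pics/s8.png",np.vstack([np.hstack([a,b]),cv2.resize(np.hstack([f,t]),(707,221))]))
E
```

```text
[ 0.63807576 -0.14196438  0.20796809] [-0.05189775 -0.07414391 -0.23919344] 0.04248856160614038 15.0833
```

View pics/s8.png

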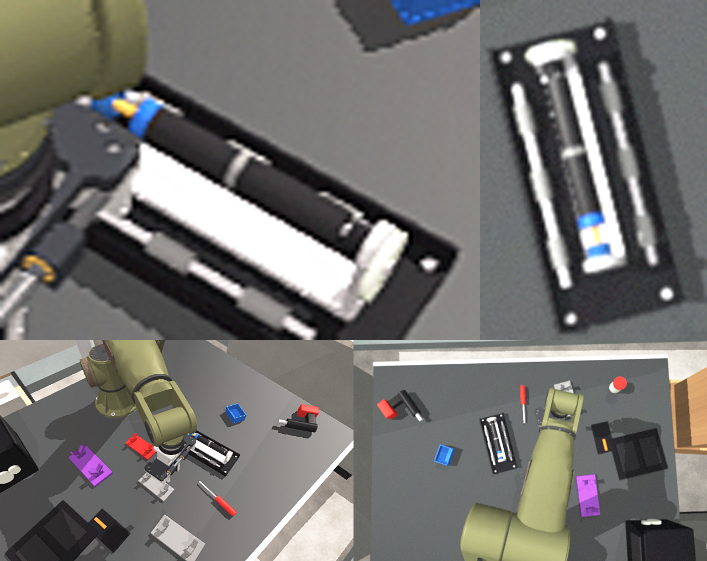

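The roller lies between the cups. The pin is in the blue cup at about (120,105) in the left crop and the stub is in the black cup at about (355,240). The other items are in place and the gripper is clear. Handing in.

```bash
python3 -c "
from station import ctrl
print(ctrl.hand_in())"
```

```text
the job is handed in; nothing more can be done
None
```

The roller is fitted between the two cups and held by its spring, and I handed the job in with the clock at about 15 s of the 51 s allowed.

**How it went:**
- I gripped the roller on its rest and carried it over the unit tilted about 10° with the stub up.
- The brass pin met the blue cup's floor at about 27 mm of travel, where it was predicted.
- I compressed the spring by about 16–17 mm, levelled the roller, and let the stub move into the black cup. It stopped on a hard floor after about 10.9 mm.
- I then relieved the arm force, opened the gripper and backed away.

**Last checks:**
- **Pictures:** Both show the roller between the cups with its ends inside them. The bin, screwdriver and the other things around appear where they were.
- **Robot:** It is clear of everything, with force readings near zero.

**Checks that disagreed or were off:**
- **Spring force:** It read about 1–1.5 N below my estimate from travel as the stub moved in. This fits sensor noise, or 1–3 mm less compression than I reckoned.
- **Grasp:** I was about 2 mm off sideways at first and pushed the roller against its rest with about 15 N. I corrected that before lifting.
- **Stub at the floor:** It pressed on the black cup with roughly 8 N at most before I backed off.

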